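# Feed a seal carton down a freshly painted lane

### The arm

A 7-joint arm with a two-finger parallel gripper is mounted at the origin on a cart in front of the work surface, level with it; the furniture and walls round the work are solid. World frame = base frame: x ahead of the robot, y to its left, z up, the work surface at z = 0. Lengths are in m, angles in rad, forces in N, time in s.
With the tool pointing down it reaches from about 0.4 to 0.85 m from the base axis. Payload 4.5 kg.
Tool frame: the origin (TCP) lies at the very end of the fingers, on their centre line; the grasp point (between the pads) lies 19 mm behind it; y points along the fingers, x is the direction in which the jaws open and shut, and the axes are right-handed (so a half turn about y gives the same grasp; the last joint's range is limited). The gripper opens to 88 mm and grips with 3 to 60 N. Pads are 18 mm wide; open, the fingers measure 123 mm over their backs; the gripper's body (75 mm by 187 mm) begins 45 mm behind the grasp point.
Start: joints at [1.33, 0.689, -0.195, 1.565, 0.157, 0.902, -0.215], TCP at [0.17, -0.602, 0.239] pointing down, gripper open.
Joint ranges: [-3.01, 3.01], [-0.46, 2.08], [-1.47, 1.51], [0.13, 2.56], [-1, 4.14], [0.04, 2.09], [-2.66, 2.66]. Speed limits (rad/s): [2.57, 2.57, 3.14, 3.14, 3.14, 3.14, 3.14].

### API

Orientations are given as a unit quaternion [x, y, z, w].
In Python, from plant import r gives the robot as it stands.
- The arm moves only by the shell command python3 -m inch 'ROWS' [OPENING] [FORCE]. ROWS is JSON, a list of rows, each a list of 6 numbers: the shift along the tool's x, y, z in mm, then the turn, a rotation vector about the tool's x, y, z in rad. In form: [[x, y, z, ax, ay, az], ...]. A call has 1 to 12 rows; each row shifts and turns the commanded pose from where the row before left it, along the tool's axes as they then stand; what a row does not reach is not made up. A row lasts 1/12 s, in which the tool goes at most 41.7 mm and 7.16 degrees, less where a joint would pass 70% of its speed; a pose out of reach is approached as far as the arm can. A call is refused whole if a number of a shift passes 41.7 or a number of a turn 0.125, either way. A call with a gripper value outside its range is refused whole. OPENING is the finger opening in mm, from 0 to 88.1, set as the call begins (- or left out, the last holds). The fingers move at their own pace and stop on an object; FORCE is the grip in N (left out, the last holds). Time passes only in rows, so rows that do not move let the fingers close. It gives the time, the measured TCP pose, the force and the opening at its end, in the units of the state.
- r.get_state(): the state, without advancing time (a new reading comes with each control period).
- r.snapshot(name): name is "scene" or "side" or "wrist"; returns a dict with "img" (384x512x3 uint8, red, green, blue), "range_z" (384x512 float32, m along the optical axis (not along the pixel's ray), 0 where there is no reading), "mtx" (3x3 intrinsics, pixels), "k1" (the pictures are not rectified: a ray, as slopes to the right and down, at radius r is drawn at 1 + k1 r^2 times it, then the intrinsics apply), "camera_from_world" (4x4, takes a point from world to camera coordinates); the wrist camera has in their place "tool_from_camera" (4x4, takes a point from camera to tool coordinates, whose origin is the TCP and whose axes are the tool frame's). Camera axes: x right, y down, z forward; pixel columns grow to the right and rows downward; lengths in m; the calibration is good to about 2 mm. A picture is of the moment at which its call begins: read the wrist's pose just before it.
- r.finish_job(): hands the job in, once; it reports no verdict.
The state is a dict: "clock": time; "q": joint angles; "qd": joint speeds; "joint_torque": joint torques, N m; "tool_pos": TCP position; "eef_rot": TCP orientation; "contact_force": force on the tool from outside, world axes, zero at the start; "moment": the same for the moment, N m; "opening": opening from 0.0 (shut) to 1.0 (fully open).
Only numpy, scipy, OpenCV 4.12 (cv2) and the standard library are available. Lean on these libraries where they do the work, as an engineer would, in place of code of your own. Each camera call takes 0.05 s, during which the arm holds its last target.

### The job

The two yellow guide rails of the feed lane have just been painted and must not be touched, neither by the carton nor by the robot. Line the small brown carton up with the open end of the lane and push it with the fingertips between the rails until it stands square against the aluminium stop, then back away. Only push it, do not grip, lift or tip it, and leave the nuts, tin, gauge and tape where they are.

Things in the scene. Friction and masses are not known exactly. Their poses are not given: they have to be found in the camera images.
- carton_mid (a point): centre (half-way up) of the small brown cardboard carton: 52 mm along its x, 70 mm along its y, 42 mm high, about 0.25 kg, loose. It starts flat on the open apron before the rails, off the lane's centre line by up to 35 mm and turned by up to 0.3 rad from the lane; it is to go in with its x along the lane (70 mm across it). A push of a few newtons slides it
- lane: fixed feed lane: a grey base plate 380 mm long (x), 200 mm wide (y), 6 mm thick, flat on the trolley, the carton slides on its top (z = 6 mm in this frame). Its x is the feed direction, from the open apron to the stop; y is to the left of that, z up. Origin: on the centre line, on the trolley top; the plate runs from x = -200 to +180 mm, and the apron without rails from x = -200 to -30 mm
- rail_left: yellow rail on the left (+y) side of the lane: 190 mm long (x = -30 to +160 mm in the lane's frame), 12 mm thick, its top 20 mm above the base plate, inner face 48 mm from the centre line, with small feet on the outside. This entry's frame is the lane's frame. The lane is 96 mm wide between the rails
- rail_right: the same yellow rail on the right (-y) side, inner face 48 mm from the centre line; this entry's frame is the lane's frame
- mouth (a point): centre of the lane's open end, where the rails begin, on the base plate's top face; axes as the lane's
- stop (a point): foot of the aluminium stop's near face, on the centre line, on the base plate's top face, 190 mm along x from the mouth; the stop is 92 mm wide and 36 mm high and fixed; axes as the lane's. The carton is home when its leading 70 mm side lies against this face (its centre then 26 mm before this point)
- nut_left: steel nut, 21 mm across, 11 mm high, lying on the base plate just outside the left rail
- nut_right: steel nut, 21 mm across, 11 mm high, lying on the base plate just outside the right rail
- grease_tin: red grease tin, 72 mm across, 75 mm high, standing on the trolley past the stop end of the lane (origin: centre of its underside)
- plug_gauge: stepped steel plug gauge, 48 mm across, 98 mm high, standing near the grease tin (origin: centre of its underside)
- tape: roll of yellow tape, 100 mm across, 24 mm high, lying on the trolley to the left of the lane's open end (origin: centre of its underside)
Mind the look-alikes: they are no part of the job. Leave any orange, red or turquoise look-alike of the part that bears carton_mid alone.

How it is judged:
On the way:
1. the carton has passed the lane's open end and is between the rails (x of carton_mid in the frame of mouth between 0.027 and 0.14 m and y of carton_mid in the frame of mouth between -0.02 and 0.02 m), for 0.1 s.
At the end, for the whole second after the job is handed in: The carton lies flat and still on the base plate between the rails, its leading side within 6 mm of the stop and square to it within 0.1 rad (x of carton_mid in the frame of stop between -0.032 and -0.022 m and y of carton_mid in the frame of stop between -0.014 and 0.014 m and angle between the x axis of carton_mid and the x axis of lane, either way round below 0.1 rad and z of carton_mid in the frame of stop below 0.025 m and angle between carton_mid's own z axis and vertical below 0.05 rad); the robot touches nothing.
It fails at once if either rail is touched, by the carton, the robot or anything else (contact force between any of rail_left, rail_right and anything else above 0.05 N).
It fails at once if the carton is lifted more than 10 mm off the base plate (z of carton_mid in the frame of lane above 0.037 m).
It fails at once if the carton is tipped by more than 0.25 rad (angle between carton_mid's own z axis and vertical above 0.25 rad).
It fails at once if the carton is taken between the fingers (the grasp point lies inside it) (x of the grasp point in the frame of carton_mid between -0.021 and 0.021 m and y of the grasp point in the frame of carton_mid between -0.03 and 0.03 m and z of the grasp point in the frame of carton_mid below 0.035 m).
It fails at once if a nut, the grease tin, the plug gauge or the tape is moved by more than 10 mm (distance of any of nut_left, nut_right, grease_tin, plug_gauge, tape from where it was at the start of the episode above 0.01 m).
It also fails if it takes over 64 s, if anything falls off the work surface, if the arm or the gripper's body presses on something with over 40 N, if the wrist force passes 120 N, or if a joint passes its speed limit or range.

## Working session

There is one attempt and no reset: what is moved stays moved. The work goes in short steps, Python scripts to look and compute and a shell command to move; the robot and the scene stay as the last step left them, time stands still between calls to the robot, and variables do not carry over. Pictures are saved under pics/ and viewed, and the job is handed in when it is done.

```bash
ls; mkdir -p pics
python3 - <<'E'
from plant import r
import cv2
s=r.get_state();print(s)
for n in ("scene","side","wrist"):
    d=r.snapshot(n);cv2.imwrite(f"pics/{n}0.png",d["img"][:,:,::-1]);print(n,d["mtx"],d["k1"],d.get("camera_from_world"),d.get("tool_from_camera"))
E
```

```text
pics
{'clock': 0.0, 'q': array([ 1.32977154,  0.68999615, -0.19452932,  1.56632087,  0.15730093,
        0.90250234, -0.21512939]), 'qd': array([-0.00167104, -0.00157607,  0.0005831 , -0.00055723, -0.00010916,
        0.00116317, -0.00036234]), 'joint_torque': array([ 1.84165447e-04, -5.27556646e+01, -1.26656268e+00, -1.53422749e+01,
       -5.25838591e-02,  6.55785960e-03,  1.53123374e-04]), 'tool_pos': array([ 0.16940214, -0.60095534,  0.237909  ]), 'eef_rot': array([-0.56343469,  0.42732029, -0.42623634,  0.56414653]), 'contact_force': array([1.15766508, 0.06071471, 0.22686821]), 'moment': array([-0.03541241,  0.00801841,  0.00043596]), 'opening': 0.9996933092618225}
scene [[355.62809252   0.         262.11729448]
 [  0.         355.62809252 193.60285272]
 [  0.           0.           1.        ]] -0.08519093747527359 [[-0.80889813 -0.58750265  0.02290069  0.41737918]
 [-0.26158578  0.32473306 -0.90891216  0.17455322]
 [ 0.52655169 -0.74120785 -0.41635831  0.80799891]
 [ 0.          0.          0.          1.        ]] None
side [[362.62393493   0.         252.56047263]
 [  0.         362.62393493 194.93758533]
 [  0.           0.           1.        ]] -0.07698154748017962 [[ 0.90972119 -0.41466009 -0.02154918 -0.47822254]
 [-0.19565189 -0.3823082  -0.90308403  0.14074309]
 [ 0.36623448  0.82577082 -0.42892291  0.88253996]
 [ 0.          0.          0.          1.        ]] None
wrist [[312.79298627   0.         254.57370046]
 [  0.         312.79298627 194.37990068]
 [  0.           0.           1.        ]] -0.016334187529674644 None [[ 9.99999214e-01 -1.25089454e-03 -8.42387339e-05 -1.30473344e-03]
 [-3.08569682e-04 -3.10689122e-01  9.50511533e-01 -1.44928111e-01]
 [-1.21516175e-03 -9.50510760e-01 -3.10689264e-01  8.16534080e-02]
 [ 0.00000000e+00  0.00000000e+00  0.00000000e+00  1.00000000e+00]]
```

View pics/scene0.png

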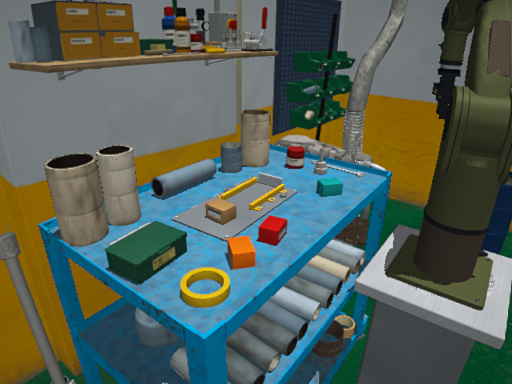

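View pics/side0.png

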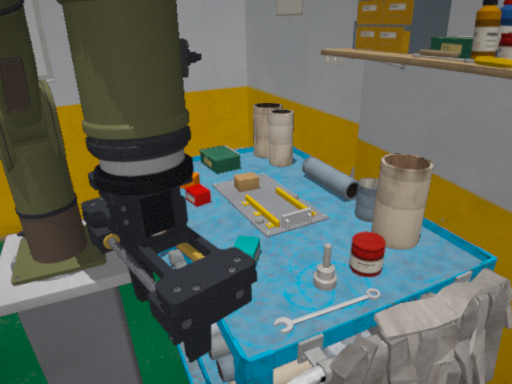

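View pics/wrist0.png

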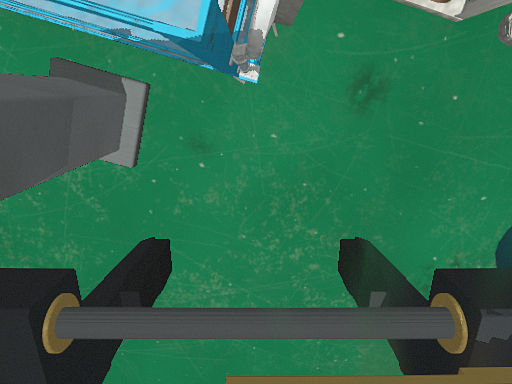

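The scene view shows the brown carton at (221,209) on the apron. Possible mix-ups are the orange block (242,252), the red block (273,230), the turquoise block (329,186), and the brown boxes on the shelf (95,45). I choose the brown one at (221,209). Next I'll crop it to check and build a top view.

```bash
cat > h.py <<'E'
import numpy as np, cv2
from plant import r
from scipy.spatial.transform import Rotation as R
def cloud(d,T=None):
    z=d["range_z"];h,w=z.shape
    v,u=np.mgrid[:h,:w]
    p=cv2.undistortPoints(np.stack([u,v],-1).reshape(-1,1,2).astype(np.float64),d["mtx"],np.array([d["k1"],0,0,0,0.])).reshape(h,w,2)
    P=np.concatenate([p*z[...,None],z[...,None]],-1)
    if T is None: T=np.linalg.inv(d["camera_from_world"])
    return P@T[:3,:3].T+T[:3,3], z>0
def pose(s):
    T=np.eye(4);T[:3,:3]=R.from_quat(s["eef_rot"]).as_matrix();T[:3,3]=s["tool_pos"];return T
E
python3 - <<'E'
from h import *
d=r.snapshot("scene");P,ok=cloud(d)
cv2.imwrite("pics/crop.png",cv2.resize(d["img"][165:275,165:345,::-1],None,fx=4,fy=4,interpolation=cv2.INTER_CUBIC))
for n,(u,v) in dict(carton=(221,203),apron=(195,215),tape=(187,290),stop=(270,179),tin=(295,150),orange=(240,243),red=(272,222),turq=(329,182),table=(250,300)).items(): print(n,P[v,u].round(4))
dd=r.snapshot("side");P2,ok2=cloud(dd)
# ortho 2px/mm... 1 mm/px x .25-.85? 
for nm,D,Q,o in (("s",d,P,ok),("d",dd,P2,ok2)):
    im=np.zeros((600,800,3),np.uint8)
    m=o&(Q[...,2]>-.02)&(Q[...,2]<.12)
    # x up, y left ; 1mm=1px
    rr=(800-Q[...,0]*1000).astype(int);cc=(400-Q[...,1]*1000).astype(int)
    m&=(rr>=0)&(rr<600)&(cc>=0)&(cc<800)
    for a,b,c in zip(rr[m],cc[m],D["img"][m]): cv2.circle(im,(int(b),int(a)),1,c[::-1].tolist(),-1)
    cv2.imwrite(f"pics/top_{nm}.png",im)
E
```

```text
carton [0.5652 0.1292 0.0467]
apron [0.6302 0.1693 0.0039]
tape [0.3892 0.4253 0.0249]
stop [ 0.5859 -0.1409  0.0277]
tin [ 0.6174 -0.3519  0.0729]
orange [0.3993 0.2488 0.041 ]
red [0.3981 0.1208 0.0405]
turq [ 0.402  -0.2142  0.0416]
table [0.2825 0.3619 0.0135]
```

View pics/crop.png

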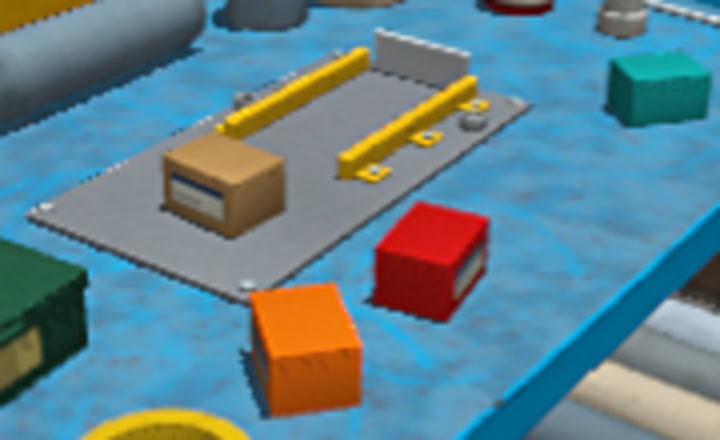

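View pics/top_s.png

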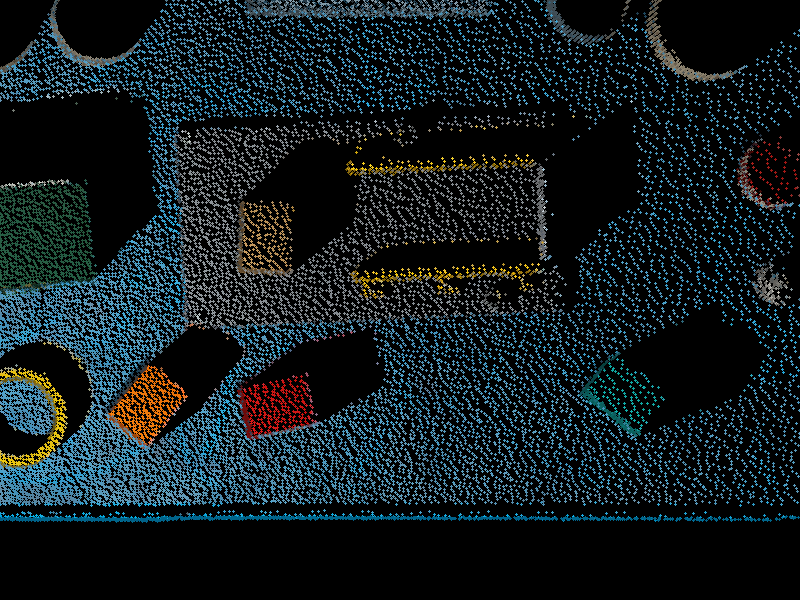

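View pics/top_d.png

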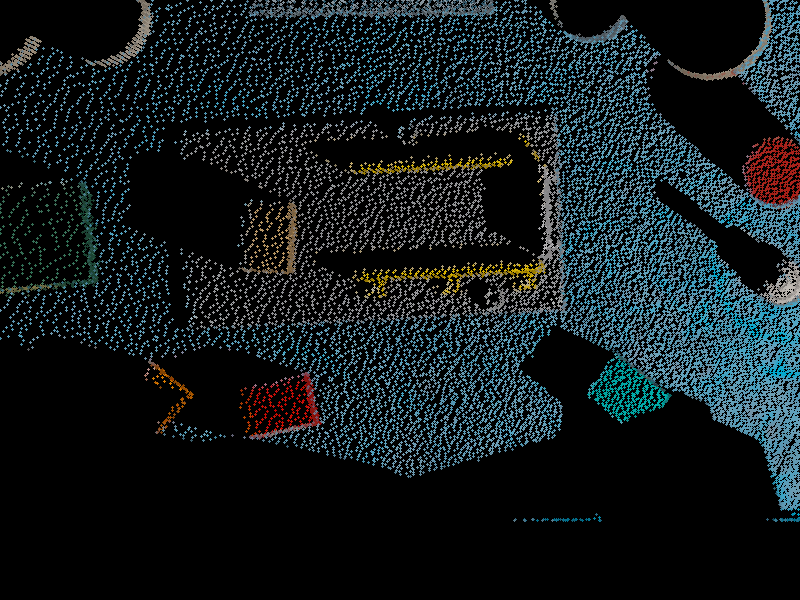

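The close crop confirms the choice: a brown carton with a white label, on the apron at about (225,185) in the crop. In the top view it measures roughly 52 x 70 mm, and the feed direction is about -y in world. Next I'll fit the lane and the carton.

```bash
cat >> h.py <<'E'
def lane_T(o,th):
    c,s=np.cos(th),np.sin(th)
    T=np.eye(4);T[:2,:2]=[[c,-s],[s,c]];T[:2,3]=o;return T
E
python3 - <<'E'
from h import *
for nm in ("scene","side"):
    d=r.snapshot(nm);P,ok=cloud(d);im=d["img"].astype(int)
    X=P[ok];C=im[ok]
    hsv=cv2.cvtColor(d["img"],cv2.COLOR_RGB2HSV)[ok]
    reg=(X[:,0]>.45)&(X[:,0]<.7)&(abs(X[:,1])<.25)
    print(nm,"plate z",np.median(X[reg&(hsv[:,1]<50)&(X[:,2]<.012)][:,2]))
    yel=reg&(hsv[:,0]>18)&(hsv[:,0]<32)&(hsv[:,1]>170)&(X[:,2]>.022)&(X[:,2]<.032)
    Y=X[yel]
    for L in (Y[Y[:,0]>.58],Y[Y[:,0]<.58]):
        vx,vy,x0,y0=cv2.fitLine(L[:,:2].astype(np.float32),cv2.DIST_HUBER,0,.001,.001).ravel()
        if vy>0: vx,vy=-vx,-vy
        n=np.array([-vy,vx]);t=(L[:,:2]-[x0,y0])@[vx,vy];k=(L[:,:2]-[x0,y0])@n
        print("rail top n",len(L),"ang",np.arctan2(vy,vx).round(4),"x at y=0",x0-y0*vx/vy,"width",np.percentile(k,[2,98]).round(4),"y ends",L[:,1].max().round(4),L[:,1].min().round(4),"z",np.median(L[:,2]).round(4))
    br=reg&(hsv[:,0]>8)&(hsv[:,0]<20)&(X[:,1]>.06)&(X[:,2]>.043)
    b=X[br];b=b[abs(b[:,2]-np.median(b[:,2]))<.003]
    print("carton z",np.median(b[:,2]),cv2.minAreaRect((b[:,:2]*1000).astype(np.float32)))
    st=reg&(hsv[:,1]<60)&(X[:,1]<-.12)&(X[:,2]>.032)&(X[:,2]<.06)
    print("stop top",st.sum(),cv2.minAreaRect((X[st][:,:2]*1000).astype(np.float32)))
    st=reg&(hsv[:,1]<60)&(X[:,1]<-.12)&(X[:,2]>.012)&(X[:,2]<.036)
    if st.sum()>10:print("stop face",st.sum(),np.median(X[st],0),cv2.fitLine(X[st][:,:2].astype(np.float32),cv2.DIST_HUBER,0,.001,.001).ravel())
E
```

```text
scene plate z 0.004640377573706361
rail top n 82 ang -1.5167 x at y=0 0.63161623 width [-0.0041  0.0063] y ends 0.0507 -0.1308 z 0.0244
rail top n 99 ang -1.5075 x at y=0 0.52439404 width [-0.0049  0.0058] y ends 0.0493 -0.1356 z 0.0244
carton z 0.046705220534285774 ((561.9815673828125, 133.40087890625), (53.78810501098633, 71.13233947753906), 88.28211212158203)
stop top 68 ((587.844970703125, -143.096435546875), (88.74063873291016, 8.955682754516602), 2.6483278274536133)
stop face 156 [ 0.5865885  -0.14067019  0.02471665] [ 0.99932915  0.03662324  0.6008992  -0.1402586 ]
side plate z 0.006440857907730524
rail top n 94 ang -1.5146 x at y=0 0.6311393 width [-0.0029  0.006 ] y ends 0.0462 -0.1372 z 0.026
rail top n 132 ang -1.5205 x at y=0 0.52389246 width [-0.0034  0.0052] y ends 0.0388 -0.1439 z 0.0257
carton z 0.04836512001302917 ((561.3665771484375, 130.36248779296875), (50.16680145263672, 68.9548568725586), 88.96289825439453)
stop top 145 ((587.37158203125, -145.1663360595703), (91.98301696777344, 16.76319694519043), 9.718146324157715)
stop face 255 [ 0.58291197 -0.14843112  0.02439839] [ 0.9994623   0.03278832  0.59134114 -0.1482485 ]
```

```bash
cat >> h.py <<'E'
def rel(xyz,xdir):  # shift (tool axes, mm) and turn to target TCP, tool x dir yaw, y down
    T=pose(r.get_state())
    x=np.array([np.cos(xdir),np.sin(xdir),0]);y=np.array([0,0,-1.]);G=np.stack([x,y,np.cross(x,y)],1)
    print("tcp",T[:3,3].round(4),"toolaxes",T[:3,:3].round(3).tolist())
    print("shift mm",((T[:3,:3].T@(np.array(xyz)-T[:3,3]))*1000).round(1),"turn",R.from_matrix(T[:3,:3].T@G).as_rotvec().round(4))
E
python3 - <<'E'
from h import *
th=-1.52
rel([.56,.25,.20],th-np.pi/2)
E
```

```text
tcp [ 0.1696 -0.6014  0.2386] toolaxes [[0.271, -0.0, 0.962], [-0.962, 0.0, 0.271], [-0.0, -1.0, 0.0]]
shift mm [-713.5   38.8  606.8] turn [ 3.0000e-04  1.7949e+00 -2.0000e-04]
```

```bash
python3 -m inch '[[0,0,20,0,-0.03,0],[0,0,40,0,-0.066,0],[0,0,40,0,-0.066,0],[0,0,40,0,-0.066,0],[0,0,40,0,-0.066,0],[0,0,40,0,-0.066,0],[0,0,40,0,-0.066,0],[0,0,40,0,-0.066,0],[0,0,40,0,-0.066,0]]' 24 && python3 -m inch '[[0,0,40,0,-0.066,0],[0,0,40,0,-0.066,0],[0,0,40,0,-0.066,0],[0,0,40,0,-0.066,0],[0,0,40,0,-0.066,0],[0,0,40,0,-0.066,0],[0,0,40,0,-0.066,0],[0,0,20,0,-0.03,0],[0,0,0,0,0,0]]'
python3 - <<'E'
from h import *
rel([.585,-.08,.24],-1.52+np.pi/2)
E
```

```text
clock: 1.1
tool_pos: [0.4625, -0.4336, 0.2387]
eef_rot: [0.66, -0.254, 0.254, -0.66]
contact_force: [1.3, 0.9, -0.1]
opening: 0.344
clock: 1.85
tool_pos: [0.6112, -0.1689, 0.2391]
eef_rot: [-0.7, 0.082, -0.083, 0.704]
contact_force: [-0.0, 1.6, 0.2]
opening: 0.274
tcp [ 0.6112 -0.1689  0.2391] toolaxes [[0.973, 0.002, 0.232], [-0.232, 0.005, 0.973], [0.001, -1.0, 0.006]]
shift mm [-46.1  -0.4  80.4] turn [-0.0056 -0.2854  0.0014]
```

```bash
python3 -m inch '[[-20,0,20,0,0,0],[-26,0,30,0,0,0],[0,0,30,0,0,0],[0,0,0,0,-0.1,0],[0,0,0,0,-0.1,0],[0,0,0,0,-0.085,0],[0,0,0,0,0,0],[0,0,0,0,0,0],[0,0,0,0,0,0]]'
cat >> h.py <<'E'
def wristcloud():
    s=r.get_state();d=r.snapshot("wrist");P,ok=cloud(d,pose(s)@d["tool_from_camera"]);return d,P,ok
E
python3 - <<'E'
from h import *
rel([.585,-.08,.24],-1.52+np.pi/2)
d,P,ok=wristcloud();cv2.imwrite("pics/w1.png",d["img"][:,:,::-1]);np.savez("w1.npz",img=d["img"],P=P,ok=ok)
E
```

```text
clock: 2.6
tool_pos: [0.5838, -0.0894, 0.2387]
eef_rot: [0.707, 0.013, -0.013, -0.707]
contact_force: [-0.4, 0.0, 0.4]
opening: 0.274
tcp [ 0.5838 -0.0894  0.2387] toolaxes [[0.999, -0.0, -0.035], [0.035, -0.0, 0.999], [-0.0, -1.0, -0.0]]
shift mm [ 1.5 -1.3  9.4] turn [ 0.0005 -0.0153 -0.0001]
```

View pics/w1.png

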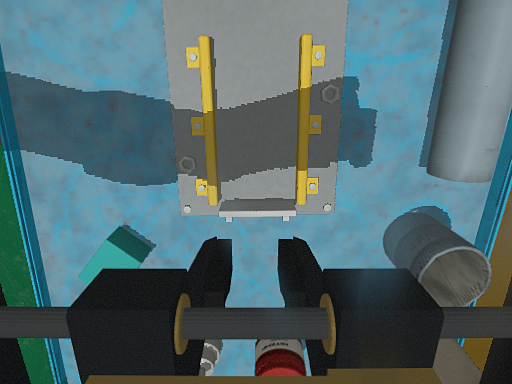

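The wrist view shows both rails (columns 208 and 305, rows 36 to 205), the stop at (258,207), and the nuts at (187,164) and (330,93). I'll fit the lane from it, then move on to view the carton.

```bash
cat > fit.py <<'E'
from h import *
from scipy.optimize import minimize
def lanefit(img,P,ok,verbose=True):
    hsv=cv2.cvtColor(img,cv2.COLOR_RGB2HSV)
    m=ok&(hsv[...,0]>18)&(hsv[...,0]<34)&(hsv[...,1]>150)&(P[...,2]>.018)&(P[...,2]<.034)&(abs(P[...,1])<.25)&(P[...,0]>.45)&(P[...,0]<.7)
    Y=P[m];out=[]
    for L in (Y[Y[:,0]>.578],Y[Y[:,0]<.578]):
        z=np.median(L[:,2]);L=L[abs(L[:,2]-z)<.004]
        vx,vy,x0,y0=cv2.fitLine(L[:,:2].astype(np.float32),cv2.DIST_HUBER,0,.001,.001).ravel()
        if vy>0: vx,vy=-vx,-vy
        k=(L[:,:2]-[x0,y0])@np.array([-vy,vx])
        out.append((np.arctan2(vy,vx),x0-y0*vx/vy))
        if verbose: print("rail n",len(L),"z",z.round(4),"ang",out[-1][0].round(4),"x@y0",out[-1][1].round(4),"w",np.percentile(k,[3,97]).round(4),"yends",np.percentile(L[:,1],[99.5,.5]).round(4))
    return out
def cartonfit(img,P,ok):
    hsv=cv2.cvtColor(img,cv2.COLOR_RGB2HSV)
    m=ok&(hsv[...,0]>6)&(hsv[...,0]<24)&(hsv[...,1]>60)&(P[...,2]>.040)&(P[...,2]<.056)&(abs(P[...,1])<.25)&(P[...,0]>.45)&(P[...,0]<.68)
    n,lab=cv2.connectedComponents(m.astype(np.uint8));k=np.argmax([(lab==i).sum() for i in range(1,n)])+1
    b=P[lab==k];z=np.median(b[:,2]);b=b[abs(b[:,2]-z)<.003]
    rr=cv2.minAreaRect((b[:,:2]*1000).astype(np.float32));print("carton n",len(b),"z",z.round(4),"rect",rr,"mean",b[:,:2].mean(0).round(4))
    return rr
E
python3 - <<'E'
from fit import *
w=np.load("w1.npz");lanefit(w["img"],w["P"],w["ok"])
P=w["P"];print("plate",P[120,256],"stop top",P[200:216:2,256].round(4).tolist())
E
python3 -m inch '[[0,0,20,0,0,0],[0,0,40,0,0,0],[0,0,40,0,0,0],[0,0,20,0,-0.015,0],[0,0,0,0,0,0],[0,0,0,0,0,0],[0,0,0,0,0,0]]'
python3 - <<'E'
from fit import *
d,P,ok=wristcloud();cv2.imwrite("pics/w2.png",d["img"][:,:,::-1]);np.savez("w2.npz",img=d["img"],P=P,ok=ok)
lanefit(d["img"],P,ok);cartonfit(d["img"],P,ok)
E
```

```text
rail n 1805 z 0.0246 ang -1.5241 x@y0 0.6356 w [-0.0053  0.0058] yends [ 0.0515 -0.1336]
rail n 1595 z 0.0246 ang -1.5275 x@y0 0.5285 w [-0.0055  0.0053] yends [ 0.0462 -0.1378]
plate [ 0.58411347 -0.03854871  0.00412626] stop top [[0.5877, -0.1386, 0.0047], [0.5877, -0.1389, 0.0116], [0.5876, -0.1391, 0.0186], [0.5876, -0.1393, 0.025], [0.5876, -0.1394, 0.0317], [0.5875, -0.1387, 0.0404], [0.5876, -0.1406, 0.0418], [0.5877, -0.1437, 0.0404]]
clock: 3.23
tool_pos: [0.5793, 0.0296, 0.2386]
eef_rot: [0.708, 0.018, -0.018, -0.706]
contact_force: [0.1, -1.0, 0.6]
opening: 0.278
rail n 892 z 0.0246 ang -1.5215 x@y0 0.6355 w [-0.0054  0.0058] yends [ 0.0528 -0.0597]
rail n 833 z 0.0248 ang -1.5241 x@y0 0.5282 w [-0.0054  0.0054] yends [ 0.0477 -0.0654]
carton n 3798 z 0.0469 rect ((564.1603393554688, 134.5711669921875), (51.49842071533203, 69.88906860351562), 87.26014709472656) mean [0.5641 0.1351]
```

View pics/w2.png

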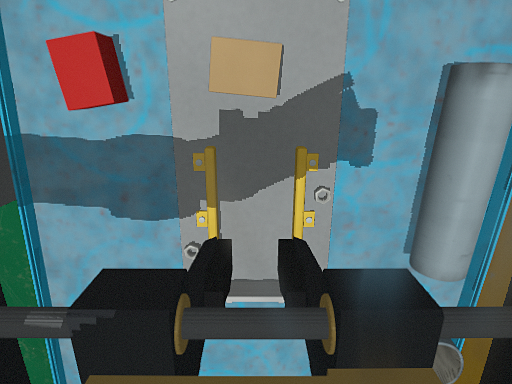

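Wrist-camera fit:
- **Lane:** angle -1.524 rad, mouth at about (0.5796, 0.050), rail spacing 107 mm (expected 108).
- **Carton:** 85 mm before the mouth, -11.6 mm off the centre line, yaw -0.095 rad, size 51.5 x 70 (matches).

I'll nudge it sideways first with the outer face of the left finger.

```bash
cat >> fit.py <<'E'
TH=-1.524;M=np.array([.5796,.050]);U=np.array([np.cos(TH),np.sin(TH)]);V=np.array([-U[1],U[0]])
def lw(u,v): return M+u*U+v*V
def wl(p): d=np.asarray(p)[:2]-M; return (d@U*1000).round(1),(d@V*1000).round(1)
def go(u,v,z):
    rel([*lw(u/1000,v/1000),z],TH+np.pi/2)
    print("tcp lane",wl(r.get_state()["tool_pos"]),"F",r.get_state()["contact_force"].round(1))
def cart():
    d,P,ok=wristcloud();rr=cartonfit(d["img"],P,ok)
    a=np.deg2rad(rr[2]);a=(a-TH+np.pi/4)%(np.pi/2)-np.pi/4
    print("carton lane",wl(np.array(rr[0])/1000),"yaw",a.round(4));return d,P,ok
E
python3 - <<'E'
from fit import *
go(-85,-92,.12)
E
```

```text
tcp [0.5793 0.0291 0.2385] toolaxes [[0.999, -0.0, -0.051], [0.051, -0.002, 0.999], [-0.0, -1.0, -0.002]]
shift mm [-90.3 118.3 106.5] turn [ 0.0019  0.0038 -0.0004]
tcp lane (np.float64(20.9), np.float64(-1.2)) F [-0.1 -0.9  0.1]
```

```bash
python3 -m inch '[[-30,0,30,0,0,0],[-30,20,40,0,0,0],[-30,30,36,0,0,0],[0,40,0,0,0.004,0],[0,28,0,0,0,0],[0,0,0,0,0,0],[0,0,0,0,0,0],[0,0,0,0,0,0],[0,0,0,0,0,0]]'
python3 - <<'E'
from fit import *
go(-85,-92,.020)
d,P,ok=wristcloud();cv2.imwrite("pics/w3.png",d["img"][:,:,::-1])
E
```

```text
clock: 4.03
tool_pos: [0.5012, 0.1141, 0.1344]
eef_rot: [-0.707, -0.018, 0.016, 0.707]
contact_force: [0.3, -0.0, 0.6]
opening: 0.271
tcp [0.5012 0.1141 0.1344] toolaxes [[0.999, 0.003, -0.048], [0.048, 0.001, 0.999], [0.003, -1.0, 0.001]]
shift mm [-17.  114.4  17.2] turn [-0.0006  0.001   0.0035]
tcp lane (np.float64(-67.7), np.float64(-75.3)) F [ 0.3 -0.   0.6]
```

View pics/w3.png

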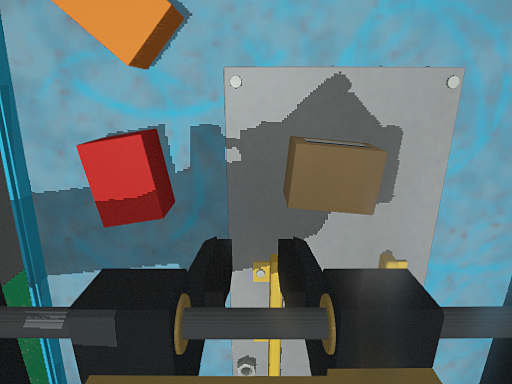

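The wrist view shows the carton at (335,175), clear of the fingertips, and the red block at (125,178), also clear. The long rows fell short, so I'll finish the approach with smaller ones.

```bash
python3 -m inch '[[-9,10,9,0,0,0],[-8,20,8,0,0,0],[0,20,0,0,0,0.0035],[0,15,0,0,0,0],[0,0,0,0,0,0],[0,0,0,0,0,0]]'
python3 - <<'E'
from fit import *
go(-85,-92,.020)
E
```

```text
clock: 4.58
tool_pos: [0.4821, 0.1306, 0.0684]
eef_rot: [0.707, 0.017, -0.018, -0.707]
contact_force: [0.5, 0.4, 0.8]
opening: 0.273
tcp [0.4821 0.1306 0.0684] toolaxes [[0.999, -0.003, -0.05], [0.05, -0.0, 0.999], [-0.003, -1.0, -0.0]]
shift mm [ 1.7 48.4 -0.1] turn [ 0.0002  0.0028 -0.0027]
tcp lane (np.float64(-85.1), np.float64(-93.6)) F [0.5 0.4 0.8]
```

```bash
python3 -m inch '[[0,15,0,0,0,0],[0,15,0,0,0,0],[0,10,0,0,0,0],[0,8,0,0,0,0],[0,0,0,0,0,0],[0,0,0,0,0,0]]'
python3 - <<'E'
from fit import *
go(-85,-64,.020)
d=r.snapshot("scene");cv2.imwrite("pics/s4.png",cv2.resize(d["img"][130:290,130:370,::-1],None,fx=3,fy=3))
d=r.snapshot("wrist");cv2.imwrite("pics/w4.png",d["img"][:,:,::-1])
E
```

```text
clock: 5.08
tool_pos: [0.482, 0.1308, 0.0204]
eef_rot: [-0.707, -0.017, 0.018, 0.707]
contact_force: [0.0, -0.7, -0.0]
opening: 0.272
tcp [0.482  0.1308 0.0204] toolaxes [[0.999, -0.002, -0.05], [0.05, 0.0, 0.999], [-0.002, -1.0, 0.0]]
shift mm [29.7  0.4 -0.3] turn [-0.0002  0.0029 -0.0025]
tcp lane (np.float64(-85.2), np.float64(-93.7)) F [ 0.  -0.7 -0. ]
```

View pics/s4.png

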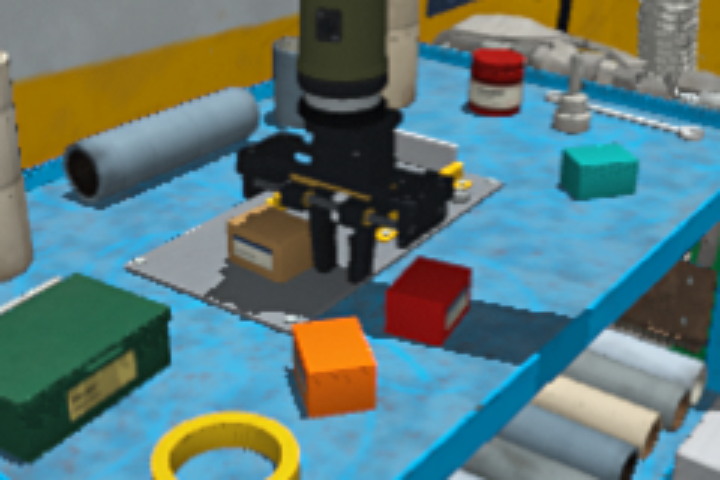

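View pics/w4.png

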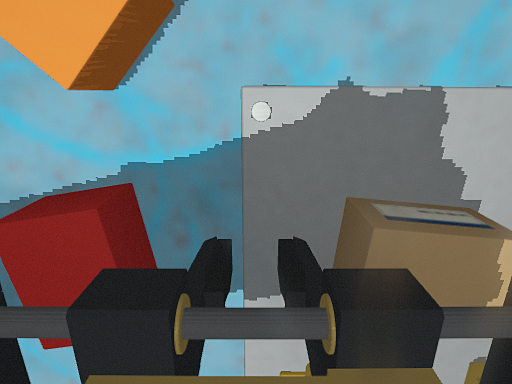

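The left finger stands to the right of the carton with a gap (finger at about (300,260), carton edge at (340,240)). I'll push gently toward +v.

```bash
python3 -m inch '[[3,0,0,0,0,0],[3,0,0,0,0,0],[3,0,0,0,0,0],[3,0,0,0,0,0],[3,0,0,0,0,0],[2,0,0,0,0,0],[2,0,0,0,0,0],[2,0,0,0,0,0],[0,0,0,0,0,0],[0,0,0,0,0,0]]'
python3 - <<'E'
from fit import *
go(-85,-64,.020)
d,P,ok=cart();cv2.imwrite("pics/w5.png",d["img"][:,:,::-1])
d=r.snapshot("scene");P,ok=cloud(d);cartonfit(d["img"],P,ok)
d=r.snapshot("side");P,ok=cloud(d);cartonfit(d["img"],P,ok)
E
```

```text
clock: 6.02
tool_pos: [0.5019, 0.1314, 0.0196]
eef_rot: [0.707, 0.016, -0.019, -0.707]
contact_force: [-1.3, -1.4, 1.1]
opening: 0.275
tcp [0.5019 0.1314 0.0196] toolaxes [[0.999, -0.004, -0.05], [0.05, -0.001, 0.999], [-0.004, -1.0, -0.001]]
shift mm [ 9.8 -0.4  0.1] turn [ 0.0007  0.0031 -0.0045]
tcp lane (np.float64(-84.9), np.float64(-73.8)) F [-1.3 -1.4  1.1]
carton n 8040 z 0.0468 rect ((565.17578125, 144.03115844726562), (35.01060104370117, 71.90092468261719), 88.24474334716797) mean [0.5692 0.1497]
carton lane (np.float64(-94.6), np.float64(-10.0)) yaw -0.0774
carton n 196 z 0.0465 rect ((563.4144287109375, 136.95001220703125), (52.53617477416992, 68.20501708984375), 83.33352661132812) mean [0.5662 0.1393]
carton n 111 z 0.0479 rect ((562.208984375, 127.22799682617188), (42.0528564453125, 67.3531265258789), 89.47723388671875) mean [0.5625 0.1235]
```

View pics/w5.png

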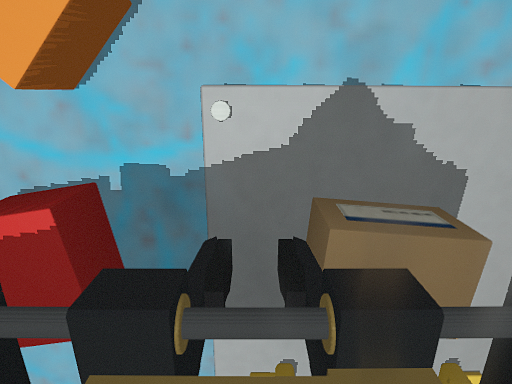

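It is just about touching. I'll push on and re-measure.

```bash
python3 -m inch '[[2,0,0,0,0,0],[2,0,0,0,0,0],[2,0,0,0,0,0],[2,0,0,0,0,0],[2,0,0,0,0,0],[0,0,0,0,0,0],[0,0,0,0,0,0]]'
python3 - <<'E'
from fit import *
go(-85,-64,.020)
d,P,ok=cart();cv2.imwrite("pics/w6.png",d["img"][:,:,::-1])
E
```

```text
clock: 6.75
tool_pos: [0.5131, 0.1325, 0.0197]
eef_rot: [-0.707, -0.017, 0.018, 0.707]
contact_force: [-0.6, 0.1, 0.7]
opening: 0.268
tcp [0.5131 0.1325 0.0197] toolaxes [[0.999, -0.002, -0.05], [0.05, 0.001, 0.999], [-0.002, -1.0, 0.001]]
shift mm [-1.5 -0.3 -0.5] turn [-0.0006  0.003  -0.0022]
tcp lane (np.float64(-85.5), np.float64(-62.5)) F [-0.6  0.1  0.7]
carton n 8460 z 0.0469 rect ((576.4141845703125, 145.55027770996094), (36.72406768798828, 72.46365356445312), 89.1994857788086) mean [0.5802 0.1514]
carton lane (np.float64(-95.6), np.float64(1.3)) yaw -0.0608
```

View pics/w6.png

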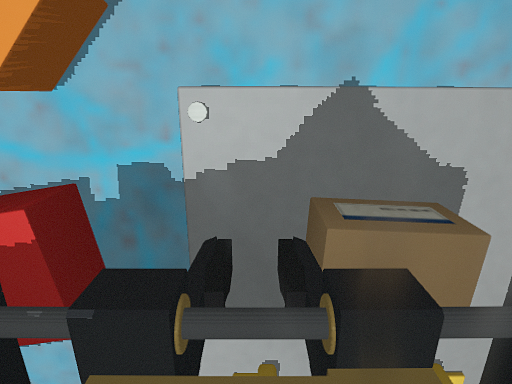

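```bash
python3 -m inch '[[-4,0,0,0,0,0],[-8,0,0,0,0,0],[0,-15,0,0,0,0],[0,-25,0,0,0,0],[0,-30,0,0,0,0],[0,-30,-15,0,0,0],[20,-10,-25,0,0,0],[30,0,-25,0,0,0],[20,0,-25,0,0.003,0],[0,0,0,0,0,0],[0,0,0,0,0,0],[0,0,0,0,0,0]]'
python3 - <<'E'
from fit import *
go(-160,0,.20)
d,P,ok=cart();cv2.imwrite("pics/w7.png",d["img"][:,:,::-1]);lanefit(d["img"],P,ok)
E
```

```text
clock: 7.8
tool_pos: [0.5739, 0.046, 0.1291]
eef_rot: [-0.707, -0.015, 0.019, 0.707]
contact_force: [-0.5, -0.1, -1.0]
opening: 0.272
tcp [0.5739 0.046  0.1291] toolaxes [[0.999, -0.005, -0.048], [0.048, 0.0, 0.999], [-0.005, -1.0, 0.0]]
shift mm [  5.8 -70.9 163.8] turn [-0.0004  0.0012 -0.0049]
tcp lane (np.float64(3.7), np.float64(-5.9)) F [-0.5 -0.1 -1. ]
carton n 8068 z 0.0469 rect ((576.65673828125, 137.27987670898438), (70.07476043701172, 51.36277770996094), 0.0007450178381986916) mean [0.5766 0.1381]
carton lane (np.float64(-87.3), np.float64(1.1)) yaw -0.0468
rail n 1053 z 0.0246 ang -1.5256 x@y0 0.6353 w [-0.0052  0.0056] yends [ 0.0532 -0.13  ]
rail n 1055 z 0.0247 ang -1.52 x@y0 0.5283 w [-0.0056  0.0054] yends [ 0.0481 -0.138 ]
```

View pics/w7.png

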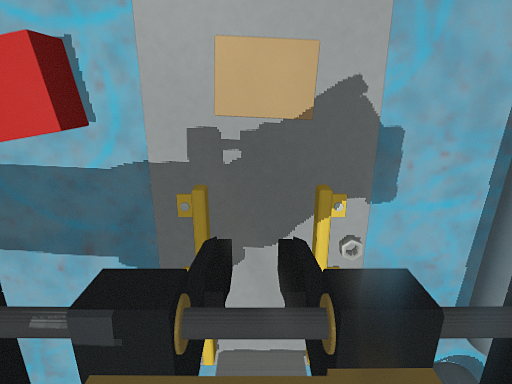

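The carton now lies at u = -87 mm, v = +1.1 mm, yaw -0.047 rad (top at pixel (267,77)). I'll go over it and down behind it.

```bash
python3 -m inch '[[0,0,25,0,0,0],[3,0,30,0,0,-0.003],[3,0,30,0,0,0],[0,0,30,0,0,0],[0,0,30,0,0,0],[0,0,12,0,0.002,0],[0,0,0,0,0,0],[0,0,0,0,0,0],[0,0,0,0,0,0]]'
python3 - <<'E'
from fit import *
go(-150,1,.020)
d=r.snapshot("wrist");cv2.imwrite("pics/w8.png",d["img"][:,:,::-1])
E
```

```text
clock: 8.6
tool_pos: [0.5738, 0.1995, 0.1291]
eef_rot: [0.708, 0.015, -0.016, -0.706]
contact_force: [-0.5, -0.0, -0.2]
opening: 0.271
tcp [0.5738 0.1995 0.1291] toolaxes [[0.999, -0.001, -0.043], [0.043, -0.003, 0.999], [-0.001, -1.0, -0.003]]
shift mm [ -0.  109.1   0.8] turn [ 0.0032 -0.0036 -0.0013]
tcp lane (np.float64(-149.6), np.float64(1.2)) F [-0.5 -0.  -0.2]
```

View pics/w8.png

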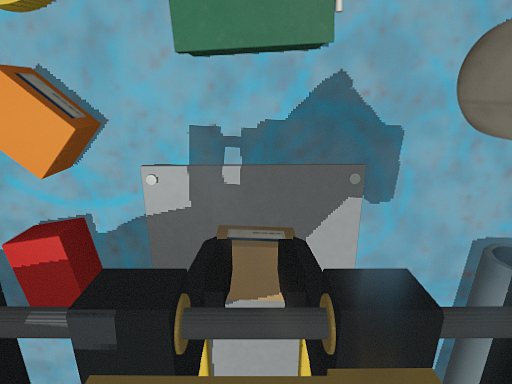

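```bash
python3 -m inch '[[0,15,0,0,0,0],[0,25,0,0,-0.003,0],[0,25,0,0.003,0,0],[0,20,0,0,0,0],[0,15,0,0,0,0],[0,9,0,0,0,0],[0,0,0,0,0,0],[0,0,0,0,0,0],[0,0,0,0,0,0]]'
python3 - <<'E'
from fit import *
go(-124,1,.020)
d=r.snapshot("wrist");cv2.imwrite("pics/w9.png",d["img"][:,:,::-1])
E
```

```text
clock: 9.4
tool_pos: [0.5746, 0.2022, 0.0214]
eef_rot: [-0.706, -0.017, 0.016, 0.708]
contact_force: [0.4, -0.1, -0.2]
opening: 0.269
tcp [0.5746 0.2022 0.0214] toolaxes [[0.999, 0.001, -0.047], [0.047, 0.003, 0.999], [0.001, -1.0, 0.003]]
shift mm [ -1.1   1.3 -28.2] turn [-0.0033  0.0003  0.001 ]
tcp lane (np.float64(-152.2), np.float64(2.1)) F [ 0.4 -0.1 -0.2]
```

View pics/w9.png

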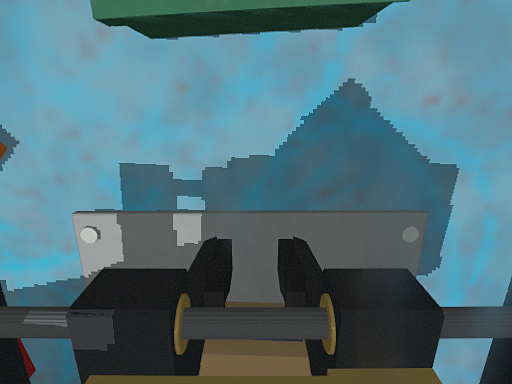

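The fingers are behind the carton, about 26 mm off its rear side (brown strip between them at row 305). I'll push forward gently until the carton is square, still short of the mouth.

```bash
python3 -m inch '[[-1,0,-6,0,0,0],[0,0,-6,0,0,0],[0,0,-5,0,0,0],[0,0,-4,0,0,0],[0,0,-4,0,0,0],[0,0,-4,0,0,0],[0,0,-4,0,0,0],[0,0,-4,0,0,0],[0,0,-4,0,0,0],[0,0,-4,0,0,0],[0,0,-4,0,0,0],[0,0,0,0,0,0]]'
python3 - <<'E'
from fit import *
go(-100,0,.020)
for n in ("scene","side"):
    d=r.snapshot(n);P,ok=cloud(d);lanefit(d["img"],P,ok);cartonfit(d["img"],P,ok);cv2.imwrite(f"pics/{n}10.png",cv2.resize(d["img"][100:292,130:386,::-1],None,fx=3,fy=3))
E
```

```text
clock: 10.45
tool_pos: [0.5754, 0.1523, 0.0204]
eef_rot: [-0.706, -0.017, 0.017, 0.708]
contact_force: [-0.4, -0.1, -0.2]
opening: 0.272
tcp [0.5754 0.1523 0.0204] toolaxes [[0.999, -0.0, -0.047], [0.047, 0.002, 0.999], [-0.0, -1.0, 0.002]]
shift mm [-0.6  0.3 -2.4] turn [-0.0022  0.0003 -0.0003]
tcp lane (np.float64(-102.4), np.float64(0.6)) F [-0.4 -0.1 -0.2]
rail n 32 z 0.0235 ang -1.517 x@y0 0.6302 w [-0.0037  0.007 ] yends [-0.0794 -0.1289]
rail n 128 z 0.0239 ang -1.5234 x@y0 0.5235 w [-0.0039  0.0076] yends [ 0.0465 -0.1311]
carton n 39 z 0.0462 rect ((556.7122802734375, 117.11824035644531), (17.92072296142578, 57.49467468261719), 35.802581787109375) mean [0.5549 0.1239]
rail n 110 z 0.0248 ang -1.5104 x@y0 0.6321 w [-0.0041  0.0054] yends [ 0.0455 -0.1375]
rail n 155 z 0.0252 ang -1.5168 x@y0 0.5237 w [-0.0032  0.0062] yends [ 0.0407 -0.1419]
carton n 137 z 0.048 rect ((576.2503662109375, 117.14244079589844), (67.05331420898438, 61.59572982788086), 3.083632469177246) mean [0.5749 0.11  ]
```

View pics/side10.png

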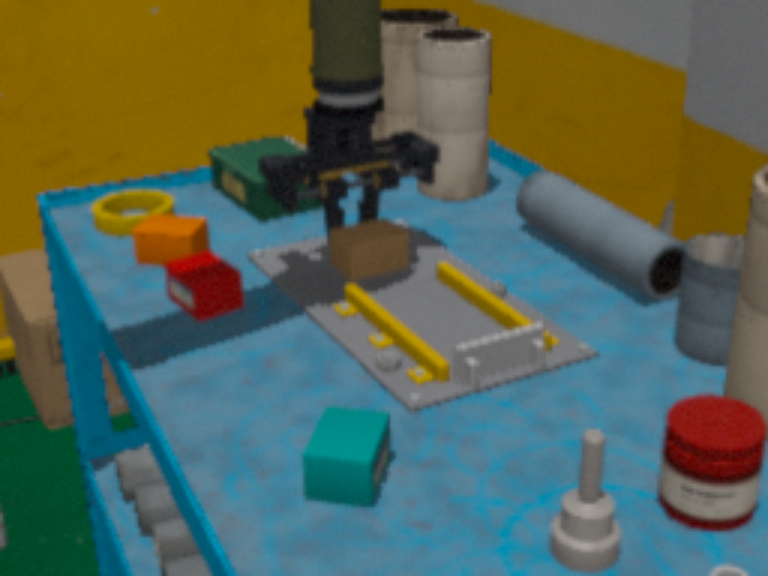

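The side view shows the carton at (370,250) in the crop, square to the lane and ahead of both rails' ends. Its angle of 3.1° agrees with the lane's 2.7°. I'll go on to just before the mouth and check sideways drift.

```bash
python3 -m inch '[[0,0,-3,0,0,0],[0,0,-4,0,0,0],[0,0,-4,0,0,0],[0,0,-4,0,0,0],[0,0,-4,0,0,0],[0,0,-4,0,0,0],[0,0,-3,0,0,0],[0,0,0,0,0,0]]'
python3 - <<'E'
from fit import *
go(-77,0,.020)
d,P,ok=wristcloud();cv2.imwrite("pics/w11.png",d["img"][:,:,::-1])
for n in ("scene","side"):
    d=r.snapshot(n);P,ok=cloud(d);cartonfit(d["img"],P,ok);cv2.imwrite(f"pics/{n}11.png",cv2.resize(d["img"][150:246,200:328,::-1],None,fx=6,fy=6,interpolation=cv2.INTER_CUBIC))
E
```

```text
clock: 11.22
tool_pos: [0.5764, 0.1261, 0.0201]
eef_rot: [-0.706, -0.016, 0.017, 0.708]
contact_force: [-0.7, 0.1, -0.6]
opening: 0.27
tcp [0.5764 0.1261 0.0201] toolaxes [[0.999, -0.001, -0.047], [0.047, 0.002, 0.999], [-0.001, -1.0, 0.002]]
shift mm [-0.4  0.1  0.9] turn [-0.0017  0.     -0.0008]
tcp lane (np.float64(-76.1), np.float64(0.4)) F [-0.7  0.1 -0.6]
carton n 40 z 0.0466 rect ((557.7222290039062, 91.96867370605469), (15.358591079711914, 58.781715393066406), 34.69741439819336) mean [0.5567 0.0953]
carton n 157 z 0.0481 rect ((577.3247680664062, 90.48274230957031), (66.94283294677734, 58.532142639160156), 6.4132513999938965) mean [0.5765 0.085 ]
```

View pics/side11.png

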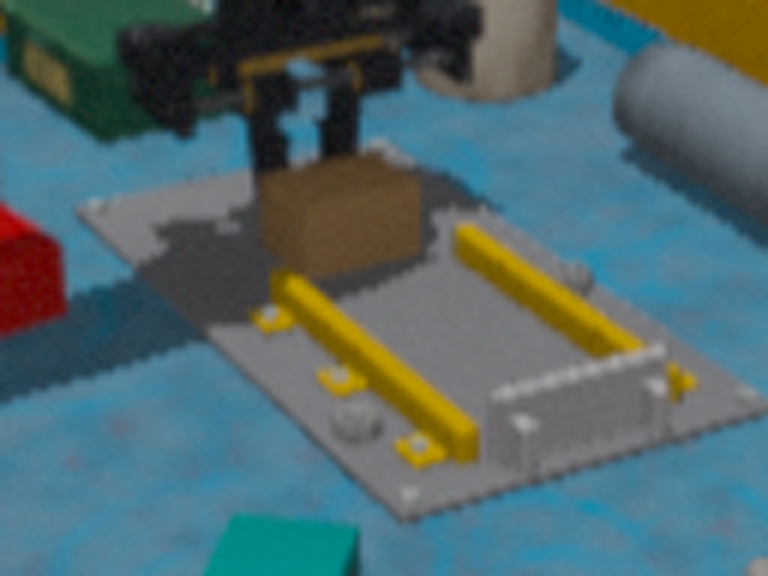

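View pics/w11.png

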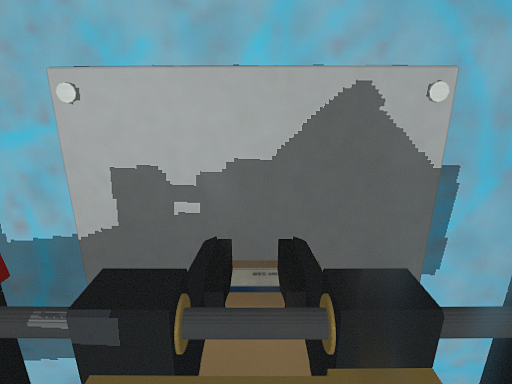

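Run:
```python
from fit import *
d=r.snapshot("side");T=np.linalg.inv(d["camera_from_world"])
def pt(x,y,z):
    u,v=200+(x+.5)/6-.5,150+(y+.5)/6-.5
    p=cv2.undistortPoints(np.array([[[u,v]]],float),d["mtx"],np.array([d["k1"],0,0,0,0.])).ravel()
    q=T[:3,:3]@np.array([p[0],p[1],1]);return (T[:3,3]+q*(z-T[2,3])/q[2])
for n,a in dict(frontR=(317,279,.006),frontL=(422,250,.006),topR=(312,206,.048),topL=(417,180,.048),railR_mouth_top_in=(300,272,.026),railL_mouth_top_in=(458,238,.026),railR_end_in=(477,428,.026),stopL=(660,350,.042),stopR=(492,395,.042)).items(): print(n,pt(*a).round(4))
```

```text
frontR [0.5533 0.0614 0.006 ]
frontL [0.6182 0.0685 0.006 ]
topR [0.5514 0.0612 0.048 ]
topL [0.6145 0.0668 0.048 ]
railR_mouth_top_in [0.5322 0.0345 0.026 ]
railL_mouth_top_in [0.622  0.0347 0.026 ]
railR_end_in [ 0.5363 -0.1454  0.026 ]
stopL [ 0.6296 -0.1448  0.042 ]
stopR [ 0.5422 -0.1477  0.042 ]
```

The manual side-view reading hints at an offset to the left (+4 to +8 mm), though it is imprecise. There is plenty of time, so I'll back off and measure with the wrist camera from above.

```bash
python3 -m inch '[[0,0,8,0,0,0],[0,0,14,0,0,0],[0,-15,0,0,0,0],[0,-30,0,0,0,0],[0,-35,0,0,0,0],[0,-30,-10,0,0,0],[0,-5,-25,0,0,0],[0,0,-35,0,0,0],[0,0,-38,0,0,0],[0,0,-30,0,0,0],[0,0,0,0,0,0],[0,0,0,0,0,0]]'
python3 -m inch '[[0,0,-10,0,0,0],[0,0,-10,0,0,0],[0,0,0,0,0,0],[0,0,0,0,0,0]]'
python3 - <<'E'
from fit import *
go(-120,0,.13)
d,P,ok=cart();cv2.imwrite("pics/w12.png",d["img"][:,:,::-1]);lanefit(d["img"],P,ok)
E
```

```text
clock: 12.42
tool_pos: [0.5822, 0.0104, 0.1348]
eef_rot: [-0.706, -0.016, 0.016, 0.708]
contact_force: [0.4, 1.0, 0.2]
opening: 0.273
clock: 12.75
tool_pos: [0.583, -0.0086, 0.1347]
eef_rot: [-0.706, -0.017, 0.017, 0.708]
contact_force: [-0.7, -0.3, -0.6]
opening: 0.269
tcp [ 0.583  -0.0086  0.1347] toolaxes [[0.999, -0.001, -0.048], [0.048, 0.003, 0.999], [-0.001, -1.0, 0.003]]
shift mm [ -0.5   5.3 178.7] turn [-0.0029  0.0011 -0.0006]
tcp lane (np.float64(58.7), np.float64(0.7)) F [-0.7 -0.3 -0.6]
carton n 7912 z 0.0469 rect ((580.7015380859375, 90.93217468261719), (70.087890625, 51.55162048339844), 2.6321229934692383) mean [0.5806 0.0919]
carton lane (np.float64(-40.8), np.float64(3.0)) yaw -0.0009
rail n 1826 z 0.0247 ang -1.5153 x@y0 0.6356 w [-0.0054  0.0057] yends [ 0.0528 -0.0675]
rail n 1837 z 0.0247 ang -1.528 x@y0 0.5285 w [-0.0056  0.0053] yends [ 0.0477 -0.0743]
```

View pics/w12.png

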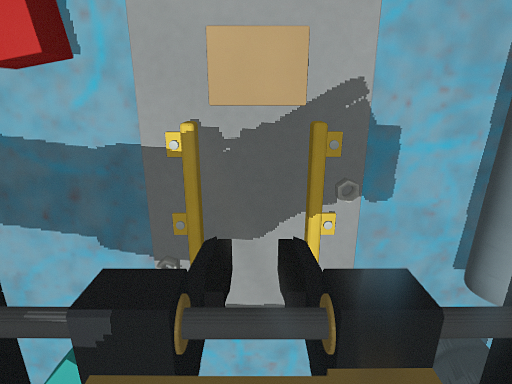

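The overhead view gives v = +3.0 mm and yaw -0.001 rad (top at (258,65), rails at columns 190 and 317), with about 10 mm clearance to each rail. Back behind it to push in.

```bash
python3 -m inch '[[0,0,20,0,0,0],[0,0,35,0,0,0],[0,0,38,0,0,0],[1,0,38,0,0,0],[1,0,25,0,0,0],[0,0,10,0,0,0],[0,0,0,0,0,0],[0,0,0,0,0,0],[0,0,0,0,0,0]]'
python3 - <<'E'
from fit import *
go(-108,2,.020)
E
```

```text
clock: 13.55
tool_pos: [0.5772, 0.1542, 0.1349]
eef_rot: [-0.707, -0.016, 0.016, 0.707]
contact_force: [-0.4, -1.2, -0.8]
opening: 0.268
tcp [0.5772 0.1542 0.1349] toolaxes [[0.999, -0.001, -0.045], [0.045, 0.0, 0.999], [-0.001, -1.0, 0.0]]
shift mm [ -0.3 114.9   3.8] turn [-0.0001 -0.0017 -0.0012]
tcp lane (np.float64(-104.2), np.float64(2.4)) F [-0.4 -1.2 -0.8]
```

```bash
python3 -m inch '[[0,15,4,0,0,0],[0,25,2,0,-0.002,0],[0,25,0,0,0,0],[0,20,0,0,0,0],[0,15,0,0,0,0],[0,10,0,0,0,0],[0,4,0,0,0,0],[0,0,0,0,0,0],[0,0,0,0,0,0]]'
python3 - <<'E'
from fit import *
go(-76,2,.020)
E
```

```text
clock: 14.3
tool_pos: [0.5772, 0.163, 0.0219]
eef_rot: [-0.706, -0.017, 0.017, 0.708]
contact_force: [0.2, -0.0, -0.0]
opening: 0.27
tcp [0.5772 0.163  0.0219] toolaxes [[0.999, 0.0, -0.049], [0.049, 0.003, 0.999], [0.0, -1.0, 0.003]]
shift mm [ -1.    1.8 -36.9] turn [-0.0029  0.0021  0.0004]
tcp lane (np.float64(-112.9), np.float64(2.9)) F [ 0.2 -0.  -0. ]
```

```bash
python3 -m inch '[[0,0,-6,0,0.002,0],[0,1,-8,0,0,0],[0,1,-8,0,0,0],[0,0,-5,0,0,0],[0,0,-4,0,0,0],[0,0,-4,0,0,0],[0,0,-6,0,0,0],[0,0,-6,0,0,0],[0,0,-6,0,0,0],[0,0,-6,0,0,0],[0,0,-6,0,0,0],[0,0,-6,0,0,0]]'
python3 - <<'E'
from fit import *
go(40,1,.020)
d=r.snapshot("side");P,ok=cloud(d);cartonfit(d["img"],P,ok);cv2.imwrite("pics/side13.png",cv2.resize(d["img"][150:246,200:328,::-1],None,fx=6,fy=6,interpolation=cv2.INTER_CUBIC))
E
```

```text
clock: 15.3
tool_pos: [0.5803, 0.0928, 0.0193]
eef_rot: [-0.706, -0.017, 0.017, 0.708]
contact_force: [-0.2, 2.1, 2.3]
opening: 0.27
tcp [0.5803 0.0928 0.0193] toolaxes [[0.999, 0.0, -0.048], [0.048, 0.004, 0.999], [0.0, -1.0, 0.004]]
shift mm [ -1.8  -1.  -82.7] turn [-0.0039  0.0017  0.0002]
tcp lane (np.float64(-42.7), np.float64(2.7)) F [-0.2  2.1  2.3]
carton n 170 z 0.048 rect ((580.8901977539062, 57.06535339355469), (71.18942260742188, 57.86256790161133), 2.493614912033081) mean [0.5786 0.0522]
```

View pics/side13.png

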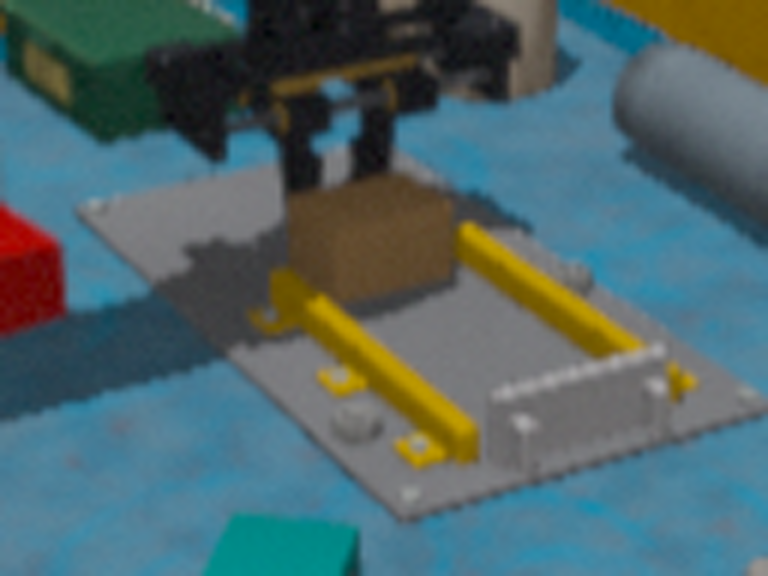

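The side view shows the carton's front just inside the mouth, at (400,270) in the crop, with a visible gap to both rails. I'll continue with a slight correction toward the centre.

```bash
python3 -m inch '[[-0.2,0,-5,0,0,0],[-0.2,0,-7,0,0,0],[-0.2,0,-7,0,0,0],[-0.2,0,-7,0,0,0],[-0.2,-0.5,-7,0,0,0],[-0.2,-0.5,-7,0,0,0],[-0.2,0,-7,0,0,0],[-0.2,0,-7,0,0,0],[-0.2,0,-7,0,0.001,0],[-0.2,0,-7,0,0,0],[0,0,-7,0,0,0],[0,0,-5,0,0,0]]'
python3 - <<'E'
from fit import *
go(120,1,.020)
d=r.snapshot("side");P,ok=cloud(d);cartonfit(d["img"],P,ok);cv2.imwrite("pics/side14.png",cv2.resize(d["img"][150:246,200:328,::-1],None,fx=6,fy=6,interpolation=cv2.INTER_CUBIC))
E
```

```text
clock: 16.35
tool_pos: [0.5818, 0.0114, 0.0198]
eef_rot: [-0.706, -0.016, 0.017, 0.708]
contact_force: [-0.8, 0.8, -0.9]
opening: 0.273
tcp [0.5818 0.0114 0.0198] toolaxes [[0.999, -0.001, -0.046], [0.046, 0.002, 0.999], [-0.001, -1.0, 0.002]]
shift mm [  0.7  -0.4 -81.3] turn [-0.0023 -0.0005 -0.0008]
tcp lane (np.float64(38.7), np.float64(0.4)) F [-0.8  0.8 -0.9]
carton n 208 z 0.048 rect ((581.8431396484375, -25.669979095458984), (71.38151550292969, 56.34073257446289), 5.225142002105713) mean [ 0.5806 -0.0285]
```

View pics/side14.png

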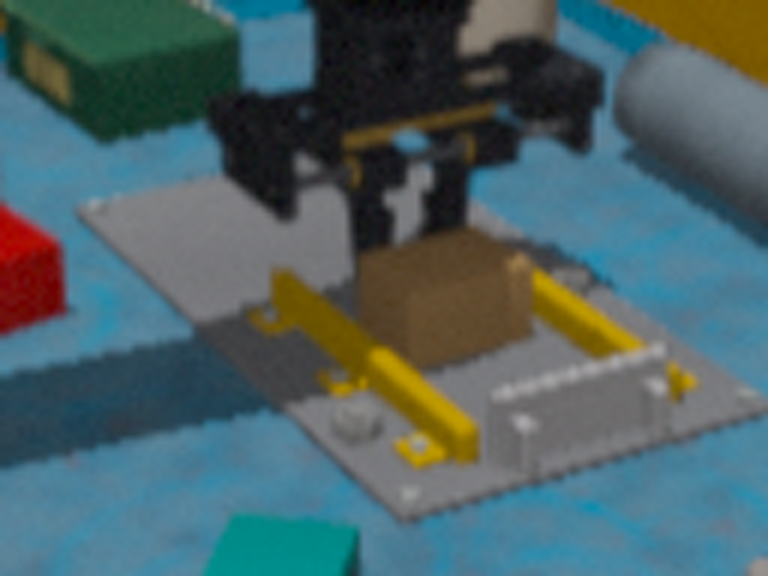

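The carton (445,300 in the crop) is half-way in, with gaps on both sides. It has 90 mm to go.

```bash
python3 -m inch '[[0,0,-5,0,0,0],[0,0,-7,0,0,0],[0,0,-7,0,0,0],[0,0,-7,0,0,0],[0,0,-7,0,0,0],[0,0,-7,0,0,0],[0,0,-7,0,0,0],[0,0,-7,0,0,0],[0,0,-6,0,0,0],[0,0,-5,0,0,0],[0,0,-4,0,0,0],[0,0,0,0,0,0]]'
python3 - <<'E'
from fit import *
go(129,1,.020)
d=r.snapshot("side");P,ok=cloud(d);cartonfit(d["img"],P,ok);cv2.imwrite("pics/side15.png",cv2.resize(d["img"][150:246,200:328,::-1],None,fx=6,fy=6,interpolation=cv2.INTER_CUBIC))
E
```

```text
clock: 17.4
tool_pos: [0.5852, -0.0576, 0.0197]
eef_rot: [-0.706, -0.016, 0.016, 0.708]
contact_force: [0.5, -0.0, -0.6]
opening: 0.267
tcp [ 0.5852 -0.0576  0.0197] toolaxes [[0.999, -0.0, -0.046], [0.046, 0.002, 0.999], [-0.0, -1.0, 0.002]]
shift mm [  0.4  -0.3 -21.3] turn [-0.002  -0.0009 -0.0004]
tcp lane (np.float64(107.7), np.float64(0.6)) F [ 0.5 -0.  -0.6]
carton n 248 z 0.0479 rect ((585.1151733398438, -88.03886413574219), (70.63726043701172, 72.06095886230469), 4.750891208648682) mean [ 0.5848 -0.0962]
```

View pics/side15.png

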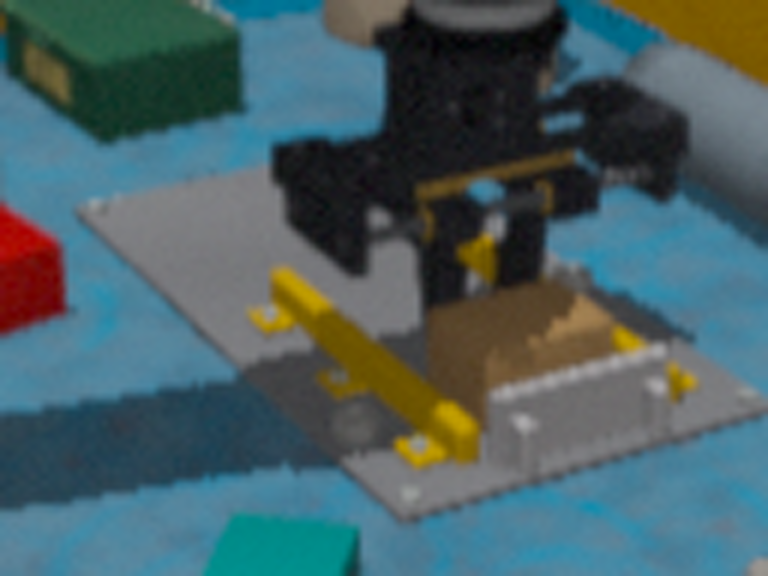

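```bash
python3 -m inch '[[0,0,-3,0,0,0],[0,0,-3,0,0,0],[0,0,-3,0,0,0],[0,0,-3,0,0,0],[0,0,-2,0,0,0],[0,0,-2,0,0,0],[0,0,0,0,0,0],[0,0,0,0,0,0]]'; python3 -m inch '[[0,0,-1,0,0,0],[0,0,-1,0,0,0],[0,0,0,0,0,0]]';python3 -m inch '[[0,0,-1,0,0,0],[0,0,-1,0,0,0],[0,0,0,0,0,0]]'
python3 - <<'E'
from fit import *
go(129,1,.020)
E
```

```text
clock: 18.12
tool_pos: [0.5857, -0.0731, 0.0196]
eef_rot: [-0.706, -0.016, 0.017, 0.708]
contact_force: [0.6, 0.2, -0.6]
opening: 0.275
clock: 18.37
tool_pos: [0.5859, -0.0741, 0.0196]
eef_rot: [-0.706, -0.016, 0.017, 0.708]
contact_force: [0.5, 0.5, -0.0]
opening: 0.269
clock: 18.62
tool_pos: [0.5861, -0.0764, 0.0196]
eef_rot: [-0.706, -0.016, 0.017, 0.708]
contact_force: [-0.8, 1.3, 0.8]
opening: 0.273
tcp [ 0.5861 -0.0764  0.0196] toolaxes [[0.999, -0.0, -0.047], [0.047, 0.003, 0.999], [-0.0, -1.0, 0.003]]
shift mm [ 0.4 -0.4 -2.5] turn [-0.0028  0.0002 -0.0003]
tcp lane (np.float64(126.5), np.float64(0.6)) F [-0.8  1.3  0.8]
```

```bash
for i in 1; do python3 -m inch '[[0,0,-1,0,0,0],[0,0,-1,0,0,0],[0,0,0,0,0,0]]'; python3 -m inch '[[0,0,-1,0,0,0],[0,0,0,0,0,0],[0,0,0,0,0,0]]'; done
python3 - <<'E'
from fit import *
go(129,1,.020)
E
```

```text
clock: 18.87
tool_pos: [0.5862, -0.0777, 0.0196]
eef_rot: [-0.706, -0.017, 0.017, 0.708]
contact_force: [1.0, 2.3, 0.3]
opening: 0.271
clock: 19.12
tool_pos: [0.5862, -0.0777, 0.0197]
eef_rot: [-0.705, -0.017, 0.017, 0.709]
contact_force: [-0.2, 5.2, 1.3]
opening: 0.274
tcp [ 0.5862 -0.0777  0.0197] toolaxes [[0.999, -0.001, -0.048], [0.048, 0.005, 0.999], [-0.0, -1.0, 0.005]]
shift mm [ 0.4 -0.3 -1.1] turn [-0.0048  0.0013 -0.0003]
tcp lane (np.float64(127.9), np.float64(0.6)) F [-0.2  5.2  1.3]
```

The force is up to 5.2 N with no further motion, so the carton is against the stop. I'll back off straight, lift, and check from above.

```bash
python3 -m inch '[[0,0,3,0,0,0],[0,0,6,0,0,0],[0,0,10,0,0,0],[0,0,10,0,0,0],[0,0,0,0,0,0],[0,-15,0,0,0,0],[0,-25,0,0,0,0],[0,-30,0,0,0,0],[0,-30,0,0,0,0],[0,-30,0,0,0,0],[0,-20,0,0,0,0],[0,0,0,0,0,0]]' && python3 -m inch '[[0,-10,-20,0,0,0],[0,0,-35,0,0,0],[0,0,-35,0,0,0],[0,0,-35,0,0,0],[0,0,-20,0,0,0],[0,0,0,0,0,0],[0,0,0,0,0,0],[0,0,0,0,0,0]]'
python3 - <<'E'
from fit import *
d,P,ok=cart();cv2.imwrite("pics/w16.png",d["img"][:,:,::-1]);lanefit(d["img"],P,ok)
print(r.get_state()["contact_force"].round(1))
d=r.snapshot("side");cv2.imwrite("pics/side16.png",cv2.resize(d["img"][150:246,200:328,::-1],None,fx=6,fy=6,interpolation=cv2.INTER_CUBIC))
E
```

```text
clock: 20.12
tool_pos: [0.5876, -0.0503, 0.1741]
eef_rot: [-0.706, -0.019, 0.014, 0.708]
contact_force: [0.3, 0.8, 0.4]
opening: 0.274
clock: 20.78
tool_pos: [0.5915, -0.1938, 0.1787]
eef_rot: [-0.705, -0.017, 0.018, 0.708]
contact_force: [-1.3, 0.8, -0.2]
opening: 0.272
carton n 5251 z 0.0469 rect ((588.64453125, -112.65157318115234), (70.12227630615234, 51.21730422973633), 2.743666410446167) mean [ 0.5886 -0.112 ]
carton lane (np.float64(162.9), np.float64(1.4)) yaw 0.0011
rail n 1634 z 0.0246 ang -1.5253 x@y0 0.636 w [-0.0052  0.0057] yends [-0.0342 -0.1347]
rail n 1598 z 0.0246 ang -1.5199 x@y0 0.5287 w [-0.0057  0.005 ] yends [-0.0393 -0.1399]
[-0.  -0.1 -0.8]
```

View pics/w16.png

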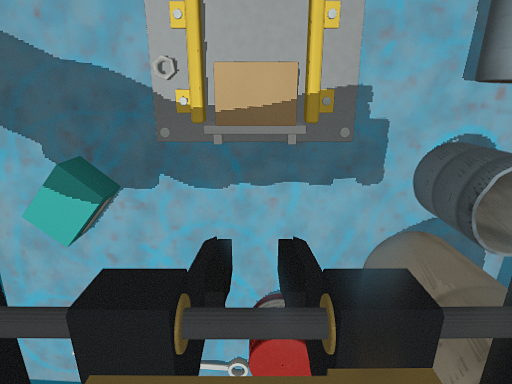

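View pics/side16.png

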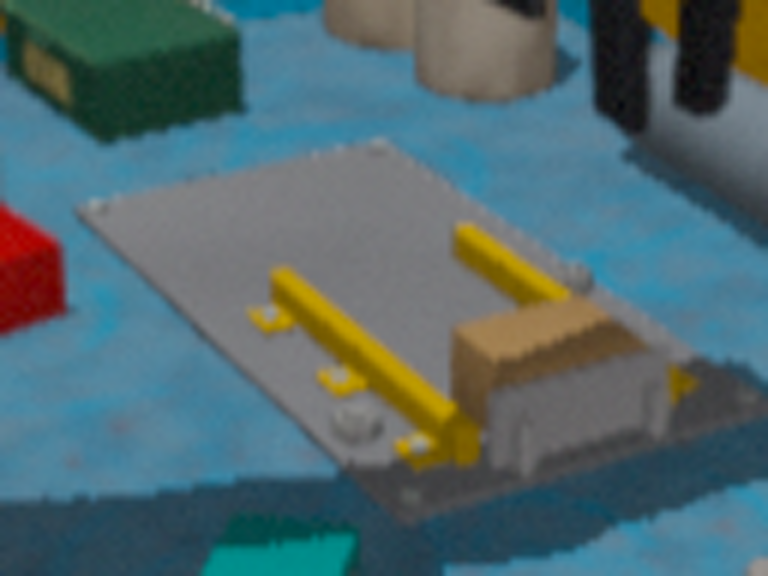

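The carton (256,93) sits flush with the stop's near face (row 126) and is centred between the rails. The arm is clear of everything, so I'm handing in.

```bash
python3 -m inch '[[0,0,0,0,0,0],[0,0,0,0,0,0],[0,0,0,0,0,0]]'; python3 -c "
from plant import r
print(r.finish_job())"
```

```text
clock: 21.13
tool_pos: [0.5919, -0.1947, 0.1794]
eef_rot: [-0.706, -0.017, 0.017, 0.708]
contact_force: [0.4, -0.1, 0.1]
opening: 0.268
the job is handed in; nothing more can be done
None
```

The carton is home against the stop and I handed the job in at about 21 s. The hand-in gives no verdict.

I first nudged the carton sideways with the outer face of one finger. Then I pushed it from behind with both fingertips, between the rails, until it met the stop; the force rose to about 5 N and it stopped moving. After that I backed straight off and lifted clear.

**Last checks (wrist camera):**
- **Position:** the carton's centre is about 27 mm before the stop face and 1.4 mm off the centre line.
- **Squareness:** it is turned about 0.001 rad from the lane and lies flat, its top at the expected height within 1.5 mm.
- **Clearance:** the nearest it is to either rail is about 11 mm, and the robot touches nothing.
- **Other items:** I did not measure the nuts, tin, gauge or tape again. No move came near them, and those in view looked in place.

**Disagreement:** part-way through, a rough side-camera reading put the carton 4 to 8 mm left of centre. I backed off and measured again from above, which gave 3.0 mm, and I used that. The fixed cameras and the wrist camera also differ by up to about 4 mm, so I relied on positions measured relative to the rails in the wrist view.

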